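# Close the bench micrometer on a sample bar with its ratchet

### The arm

A 6-joint arm with a two-finger parallel gripper is mounted at the origin on a cart in front of the work surface, level with it; the furniture and walls round the work are solid. World frame = base frame: x ahead of the robot, y to its left, z up, the work surface at z = 0. Lengths are in m, angles in rad, forces in N, time in s.
With the tool pointing down it reaches from about 0.375 to 0.9 m from the base axis. Payload 3.1 kg.
Tool frame: the origin (TCP) lies between the finger pads; the fingertips stand 25 mm ahead of it and the grasp point (between the pads) lies 6 mm ahead of it; z points along the fingers, y is the line along which they close (so a half turn about z gives the same grasp; the last joint's range is limited). The gripper opens to 85 mm and grips with 20 to 120 N. Pads are 22 mm wide; open, the fingers measure 114 mm over their backs; the gripper's body (76 mm by 85 mm) begins 54 mm behind the grasp point. The pads swing forward as they close: fully open they stand 13 mm farther back than shut.
Start: joints at [1.167, 0.527, 1.433, -0, 1.181, -0.178], TCP at [0.139, 0.609, 0.256] pointing down, gripper open.
Joint ranges: [-3.08, 3.08], [-0.75, 2.2], [0.22, 2.44], [-1.43, 4.57], [0, 2.65], [-2.85, 2.85]. Speed limits (rad/s): [2.79, 2.79, 3.14, 3.14, 3.14, 3.14].

### API

Orientations are given as a rotation vector (axis times angle).
In Python, from bench import robot gives the robot as it stands. Calls block until the motion is done:
- robot.move_pose(position, orientation): joint-space move of the TCP to a pose.
- robot.move_straight(position, rotation=None, max_speed=0.15, force_limit=None): straight line of the TCP; rotation=None keeps the orientation; max_speed is the mean speed in m/s. With force_limit (N) it stops when the force on the tool has changed by that much, and returns True; else False.
- robot.goto_joints(angles): joint-space move.
- robot.gripper_to(opening): opening from 0.0 (shut) to 1.0 (fully open); the grip force is fixed at half the most; returns when the fingers have stopped.
- robot.pause(seconds).
- robot.ik(position, orientation): joint angles nearest the present ones, or None.
- robot.observe(): the state.
- robot.read_camera(name): name is "scene" or "top"; returns a dict with "img" (384x512x3 uint8, red, green, blue), "fov_y" (degrees; the focal length in pixels is half the picture's height over the tangent of half this angle, whatever the lens; pixels are square), "cx", "cy" (the principal point, pixels), "cam_to_world" (4x4, takes a point from camera to world coordinates). Camera axes: x right, y down, z forward; pixel columns grow to the right and rows downward; lengths in m; the calibration is good to about 2 mm. A picture is of the moment at which its call begins. There is no depth.
A pose or a line that the arm cannot do raises robot.Unreachable and nothing moves.
- robot.sign_off(): hands the job in; it is judged then, once.
The state is a dict: "t": time; "q": joint angles; "joint_velocities": joint speeds; "tau": joint torques, N m; "tool_pos": TCP position; "tool_rot": TCP orientation; "force": force on the tool from outside, world axes, zero at the start; "wrist_torque": the same for the moment, N m; "width": opening from 0.0 (shut) to 1.0 (fully open); "gripper_force": force on a finger pad.
Only numpy, scipy, OpenCV 4.12 (cv2) and the standard library are available. Lean on these libraries where they do the work, as an engineer would, in place of code of your own. Each camera call takes 0.05 s, during which the arm holds its last target. There are 200 camera calls.

### The job

Take the brass bar from the wooden rack, lay it flat across the round anvil of the green bench micrometer with its middle under the spindle, and let go. Then close the micrometer on it by the black ratchet knob on top, never by the silvery thimble below it: turn the knob clockwise seen from above, in as many grips as it takes and neither pressing down nor pulling up on it, until the ratchet has clearly slipped by about an eighth of a turn against the bar. Leave the bar gripped there, ready for its thickness to be read, and the other bars, the beaker and the stop clock where they are.

Things in the scene. Friction and masses are not known exactly. Their poses are not given: they have to be found in the camera images.
- brass_bar: Yellow brass sample bar, 180 mm long (along its y), 14 mm wide (x), 10 mm thick (z), about 0.21 kg, square ends, the same either way round; loose in one of the rack's three slots, lying flat. Origin: centre of its underside.
- copper_bar: Red-brown copper bar of the same size and frame, in another slot; stays there.
- aluminium_bar: Silvery aluminium bar of the same size and frame, in another slot; stays there.
- rack: Fixed pale wooden block, 172 mm (its x) by 60 mm (y), 26 mm high, with three slots along y, 52 mm apart, 16 mm wide, their floors 20 mm above the worktop, the ribs 6.5 mm higher. Each bar lies centred in its slot, overhanging the block by 60 mm at either end, underside 20 mm over the worktop. Origin: centre of its underside.
- stand: Fixed green bench micrometer, spindle vertical; origin on the worktop on the spindle's axis, x from spindle to column: the gap is open to -x and both y sides; the bar lies along y. Base 16 mm high, x -45 to 85 mm, 96 mm wide. Column 36 mm wide, x 41 to 75 mm, up to 108 mm. Arm over the gap 32 mm wide from x = -16 mm back, z 81 to 108 mm.
- anvil_top (a point): Centre of the flat top of the round steel anvil, 40 mm across, 50 mm above the worktop, on the spindle's axis.
- spindle: Steel spindle, 9 mm across, moving straight down out of the arm, with thimble and knob riding on it. Origin: centre of its lower face, at the start 13.7 to 15.7 mm above the anvil (3.7 to 5.7 mm above a bar on it). Quick-feed screw, 10 mm a turn; its friction holds up to about 8 N of axial force, beyond that a push or pull on the knob drives it, so keep below.
- thimble (a joint): Turn of the silvery thimble (23 mm across, 30 mm high, just below the knob), rad, growing clockwise from above as the spindle goes down (1.59 mm a rad). Turning it directly bypasses the ratchet and squeezes too hard.
- ratchet (a joint): Turn of the black knob relative to the thimble, rad, growing clockwise from above; about 0 at the start. It keeps its value while the knob drives the thimble and grows only as the ratchet slips, at about 0.034 N m; together with the screw's friction that makes 10 to 22 N of spindle force on the bar.
- knob_top (a point): Centre of the top of the black knurled knob, 18 mm across, 26 mm high, white mark on its rim, 175 to 177.5 mm above the worktop at the start; the thimble begins 29 mm below. The knob goes down with the spindle, so a gripper turning it must go down 1.59 mm a rad until the spindle meets the bar, and no farther after that.
- beaker_100: Small glass beaker, 54x59x70 mm, at the back; stays where it is. Origin: centre of its underside.
- stop_clock: Yellow stop clock, 68x62x18 mm, at the front left; stays where it is. Origin: centre of its underside.

How it is judged:
On the way, in this order (a step that is already met when the one before it is completed fails the run):
1. the brass bar lies flat across the anvil, its middle under the spindle, let go and not yet clamped, the ratchet not yet slipped (horizontal distance between brass_bar and anvil_top below 0.015 m and z of brass_bar in the frame of anvil_top between -0.002 and 0.002 m and angle between brass_bar's own z axis and vertical below 0.06 rad and contact force between the fingers and brass_bar below 0.1 N and contact force between spindle and brass_bar below 1 N and value of joint ratchet below 0.2 rad), for 0.2 s.
2. the ratchet has slipped at least 0.4 rad with the spindle bearing on the bar (value of joint ratchet above 0.4 rad and contact force between spindle and brass_bar above 4 N), for 0.1 s.
At the end, for the whole second after the job is handed in: The brass bar lies flat on the anvil (tilt under 0.06 rad, its centre within 15 mm of the spindle's axis), at rest and held between spindle and anvil with at least 2 N, and the ratchet has slipped at least 0.4 rad (horizontal distance between brass_bar and anvil_top below 0.015 m and angle between brass_bar's own z axis and vertical below 0.06 rad and contact force between spindle and brass_bar above 2 N and value of joint ratchet above 0.4 rad and linear speed of brass_bar below 0.01 m/s); the robot touches nothing.
It fails at once if the spindle squeezes the bar with more than 32 N (contact force between spindle and brass_bar above 32 N).
It fails at once if the fingers take hold of the thimble (more than 5 N) (contact force between the fingers and thimble_c0 above 5 N).
It fails at once if another bar is moved more than 15 mm (distance of any of copper_bar, aluminium_bar from where it was at the start of the episode above 0.015 m).
It fails at once if the beaker or the stop clock is moved more than 20 mm (distance of any of beaker_100, stop_clock from where it was at the start of the episode above 0.02 m).
It also fails if it takes over 72 s, if anything falls off the work surface, if the arm or the gripper's body presses on something with over 40 N, if the wrist force passes 120 N, or if a joint passes its speed limit or range.

## Working session

There is one attempt and no reset: what is moved stays moved. The work goes in short steps, each a Python script; the robot and the scene stay as the last script left them, time stands still between calls to the robot, and variables do not carry over. Pictures are saved under pics/ and viewed, at most 10 in all, crops included, and the job is handed in when it is done.

```bash
mkdir -p pics; ls; python3 - <<'E'
from bench import robot
import cv2,numpy as np
for n in("scene","top"):
    c=robot.read_camera(n); cv2.imwrite(f"pics/{n}0.png",cv2.resize(c["img"][:,:,::-1],(768,576),interpolation=cv2.INTER_CUBIC))
    print(n,c["fov_y"],c["cx"],c["cy"],np.round(c["cam_to_world"],3).tolist())
o=robot.observe();print(o["t"],o["tool_rot"],o["force"])
E
```

```text
pics
scene 53.13032532262625 262.04066043998745 190.5040631314274 [[0.878, -0.251, 0.408, 0.085], [-0.479, -0.472, 0.74, -0.787], [0.008, -0.845, -0.535, 0.714], [0.0, 0.0, 0.0, 1.0]]
top 43.866978442873794 258.686992014265 184.3621590740246 [[-0.009, -0.984, 0.18, 0.308], [-1.0, 0.005, -0.022, 0.026], [0.021, -0.18, -0.983, 1.26], [0.0, 0.0, 0.0, 1.0]]
0.1 [-3.52305129e-01 -3.12121394e+00  2.98528997e-03] [ 0.50067754  0.14880688 -0.17590393]
```

View pics/scene0.png

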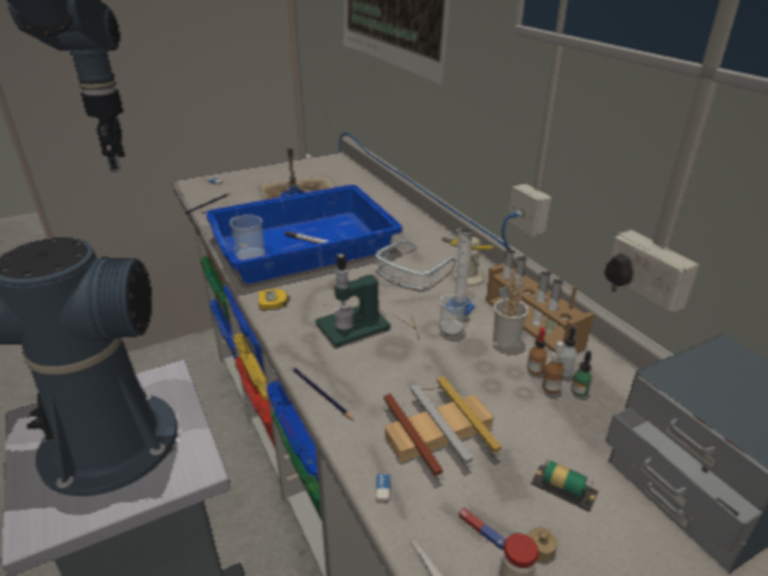

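View pics/top0.png

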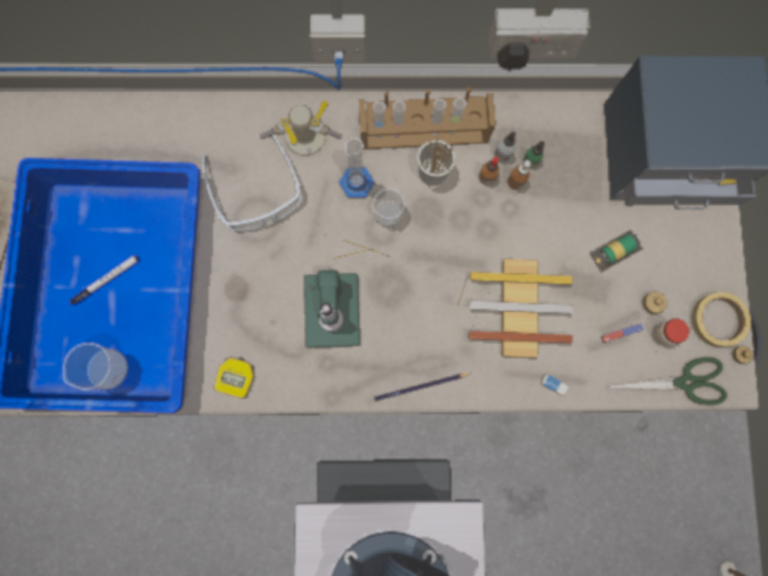

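The brass bar is the farthest of three on the rack (top image, about (470–572, 278) in the 768-wide picture). The stand is at (330, 310) with its column away from the robot. I'll zoom in on the stand in both views and measure the bar.

```bash
cat > h.py <<'E'
from bench import robot
import cv2,numpy as np
from scipy.spatial.transform import Rotation as R
def ray(c,u,v):
    f=c["img"].shape[0]/2/np.tan(np.radians(c["fov_y"])/2); T=np.array(c["cam_to_world"])
    d=T[:3,:3]@np.array([(u-c["cx"])/f,(v-c["cy"])/f,1]); return T[:3,3],d
def atz(c,u,v,z):
    p,d=ray(c,u,v); return p+d*(z-p[2])/d[2]
def proj(c,P):
    f=c["img"].shape[0]/2/np.tan(np.radians(c["fov_y"])/2); T=np.array(c["cam_to_world"])
    q=(np.atleast_2d(P)-T[:3,3])@T[:3,:3]; return q[:,:2]/q[:,2:]*f+[c["cx"],c["cy"]]
def down(yaw): # tool z down, tool y axis at angle yaw in world
    y=np.array([np.cos(yaw),np.sin(yaw),0]); z=np.array([0,0,-1.]); return R.from_matrix(np.c_[np.cross(y,z),y,z]).as_rotvec()
E
python3 - <<'E'
from h import *
c=robot.read_camera("top");s=robot.read_camera("scene")
a=cv2.resize(c["img"][170:240,190:250,::-1],None,fx=6.5,fy=6.5,interpolation=cv2.INTER_CUBIC)
b=cv2.resize(s["img"][160:230,205:265,::-1],None,fx=6.5,fy=6.5,interpolation=cv2.INTER_CUBIC)
cv2.imwrite("pics/crop.png",np.hstack([a,b]))
h=cv2.cvtColor(c["img"],cv2.COLOR_RGB2HSV)
m=cv2.inRange(h,(20,120,80),(32,255,255)); m[:170]=0;m[200:]=0;m[:,:305]=0;m[:,390:]=0
r=cv2.minAreaRect(cv2.findNonZero(m));print(r)
b=cv2.boxPoints(r);print(np.round([atz(c,*p,.03) for p in b],4),np.round(atz(c,*r[0],.03),4))
ys,xs=np.nonzero(m);l,k=np.polyfit(xs,ys,1);p,q=atz(c,xs.min(),l*xs.min()+k,.03),atz(c,xs.max(),l*xs.max()+k,.03);print(p,q,(p+q)/2)
# green base, lower edges
m=cv2.inRange(h,(60,60,20),(100,255,140));m[:175]=0;m[240:]=0;m[:,:195]=0;m[:,245:]=0
r=cv2.minAreaRect(cv2.findNonZero(m));print(r);print(np.round([atz(c,*p,.016) for p in cv2.boxPoints(r)],4))
E
```

```text
((347.0, 185.0), (6.0, 66.0), 90.0)
[[ 0.5377 -0.1468  0.03  ]
 [ 0.5368 -0.3215  0.03  ]
 [ 0.5208 -0.3206  0.03  ]
 [ 0.5217 -0.1464  0.03  ]] [ 0.5293 -0.2337  0.03  ]
[ 0.53343819 -0.14671697  0.03      ] [ 0.52535415 -0.32087343  0.03      ] [ 0.52939617 -0.2337952   0.03      ]Traceback (most recent call last):
  File "<stdin>", line 13, in <module>
cv2.error: OpenCV(4.12.0) /io/opencv/modules/imgproc/src/convhull.cpp:143: error: (-215:Assertion failed) total >= 0 && (depth == CV_32F || depth == CV_32S) in function 'convexHull'
```

View pics/crop.png

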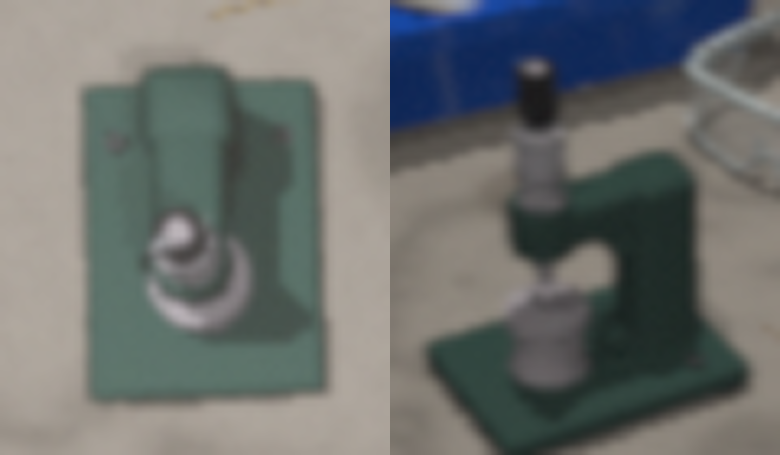

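Crop shows (top view) the base corners at (92,400), (325,390), (313,80), (85,90), knob top at ~(181,228) and (scene view) at ~(146,68). I'll fit the stand pose to these, and check the rack yaw from the bars.

```bash
python3 - <<'E'
from h import *
from scipy.optimize import least_squares
c=robot.read_camera("top");s=robot.read_camera("scene")
U=lambda p,o:(np.array(p,float)+.5)/6.5-.5+o
tp=U([(92,398),(325,389),(313,80),(84,90),(181,228)],(190,170)); sp=U([(146,68)],(205,160))
L=np.array([[-.045,.048,.016],[-.045,-.048,.016],[.085,-.048,.016],[.085,.048,.016],[0,0,.176]])
def W(p,L): k=np.cos(p[2]),np.sin(p[2]); return np.c_[p[0]+k[0]*L[:,0]-k[1]*L[:,1],p[1]+k[1]*L[:,0]+k[0]*L[:,1],L[:,2]]
f=lambda p:np.r_[(proj(c,W(p,L))-tp).ravel(),(proj(s,W(p,L[4:]))-sp).ravel()]
r=least_squares(f,[.46,.1,0]);print(r.x,np.round(r.fun,2))
# knob triangulation
A=[];b=[]
for cam,p in((c,tp[4]),(s,sp[0])):
    o,d=ray(cam,*p);d/=np.linalg.norm(d);M=np.eye(3)-np.outer(d,d);A.append(M);b.append(M@o)
print("knob",np.linalg.lstsq(np.vstack(A),np.hstack(b),rcond=None)[0])
# bars: saturation-weighted line fits
h=cv2.cvtColor(c["img"],cv2.COLOR_RGB2HSV)
for n,lo,hi,y0,y1 in(("brass",(18,110,60),(34,255,255),178,196),("copper",(0,110,40),(12,255,255),215,235)):
    m=cv2.inRange(h,lo,hi);m[:y0]=0;m[y1:]=0;m[:,:300]=0;m[:,395:]=0
    n_,lab,st,ce=cv2.connectedComponentsWithStats(m);i=1+np.argmax(st[1:,4]);ys,xs=np.nonzero(lab==i)
    P=np.array([atz(c,x,y,.028) for x,y in zip(xs,ys)]);a,k=np.polyfit(P[:,1],P[:,0],1)
    print(n,len(xs),P.mean(0),"yaw",-np.arctan(a),P.min(0),P.max(0))
E
```

```text
[0.45778115 0.09741043 0.03720786] [-0.46  0.66  0.62  0.4   0.54 -1.03 -0.47 -1.06 -0.19  0.44 -0.43  0.39]
knob [0.45876229 0.09684897 0.17726755]
brass 385 [ 0.52981603 -0.23391554  0.028     ] yaw -0.04586697972136605 [ 0.52112163 -0.32177542  0.028     ] [ 0.54050758 -0.14688665  0.028     ]
copper 304 [ 0.42595466 -0.22814943  0.028     ] yaw -0.04702727228903713 [ 0.41827109 -0.31595363  0.028     ] [ 0.43504542 -0.14120764  0.028     ]
```

```bash
python3 - <<'E'
from h import *
yaw=-.046; p=np.array([.5295,-.234])-.068*np.array([-np.sin(yaw),np.cos(yaw)])
sy=.037; S=np.array([.458,.097]); loc=lambda x,y:S+[np.cos(sy)*x-np.sin(sy)*y,np.sin(sy)*x+np.cos(sy)*y]
for k in(0,np.pi):
    print(k,robot.ik([*p,.031],down(yaw+k)),robot.ik([*loc(-.06,-.068),.063],down(sy+k)))
for a in np.arange(0,6.3,.7): 
    q=robot.ik([*S,.18],down(a)); print(round(a,2),None if q is None else np.round(q,2))
robot.gripper_to(.45); o=robot.observe(); print(o["t"],o["width"])
q=robot.ik([*p,.2],down(yaw)); q2=robot.ik([*p,.2],down(yaw+np.pi))
k=0 if q is not None and (q2 is None or abs(q[5])<abs(q2[5])) else np.pi
robot.move_pose([*p,.22],down(yaw+k)); print(k,robot.observe()["t"])
robot.move_straight([*p,.07],max_speed=.2); 
hit=robot.move_straight([*p,.031],max_speed=.08,force_limit=8); o=robot.observe(); print(hit,o["t"],o["tool_pos"],o["force"])
c=robot.read_camera("top");cv2.imwrite("pics/pick.png",cv2.resize(c["img"][150:250,290:410,::-1],None,fx=5,fy=5))
E
```

```text
0 [-7.04739052e-01  8.20429888e-01  1.61734630e+00 -4.44089210e-16
  7.03816462e-01 -6.58739052e-01] [-2.13270478e-01  6.51840835e-01  2.13493137e+00 -1.33226763e-15
  3.54820450e-01 -2.50270478e-01]
3.141592653589793 [-7.04739052e-01  8.20429888e-01  1.61734630e+00 -4.44089210e-16
  7.03816462e-01  2.48285360e+00] None
0.0 [-0.03  0.44  1.89 -0.    0.8  -0.03]
0.7 [-0.03  0.44  1.89 -0.    0.8  -0.73]
1.4 [-0.03  0.44  1.89 -0.    0.8  -1.43]
2.1 [-0.03  0.44  1.89  0.    0.8  -2.13]
2.8 [-0.03  0.44  1.89  0.    0.8  -2.83]
3.5 [-0.03  0.44  1.89  0.    0.8   2.75]
4.2 [-0.03  0.44  1.89  0.    0.8   2.05]
4.9 [-0.03  0.44  1.89  0.    0.8   1.35]
5.6 [-0.03  0.44  1.89 -0.    0.8   0.65]
0.825 0.44911515802655616
0 4.275
False 5.8167 [ 0.52624491 -0.30181549  0.03048924] [ 0.15062713 -0.1237834  -0.78021107]
```

View pics/pick.png

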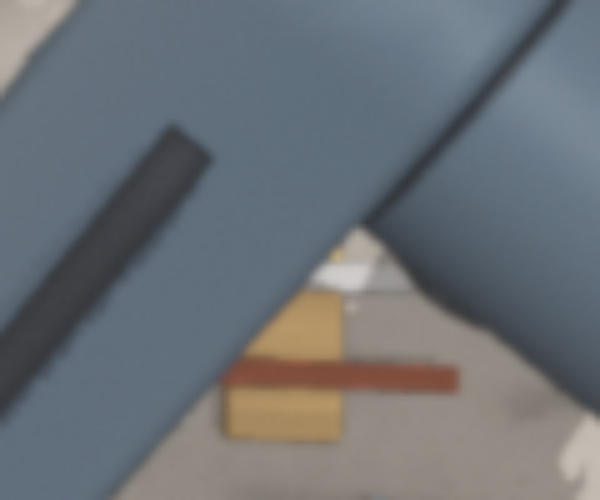

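The top view is blocked by the arm (only copper and part of the aluminium bar are visible). I'll grip, lift and check in the scene view.

```bash
python3 - <<'E'
from h import *
robot.gripper_to(0); o=robot.observe(); print(o["t"],o["width"],o["gripper_force"],o["force"],o["tool_pos"])
p=o["tool_pos"]
robot.move_straight([p[0],p[1],.06],max_speed=.06);robot.move_straight([p[0],p[1],.22],max_speed=.2)
robot.pause(.2);o=robot.observe(); print(o["t"],o["width"],o["force"],o["wrist_torque"],o["tool_pos"])
c=robot.read_camera("scene");cv2.imwrite("pics/lift.png",cv2.resize(c["img"][110:310,200:400,::-1],None,fx=3,fy=3,interpolation=cv2.INTER_CUBIC))
E
```

```text
6.2083 0.15085351315322112 59.90043640136719 [0.70896513 0.64800498 1.29302331] [ 0.52687465 -0.30224339  0.03159208]
7.9917 0.15109425626017645 [-0.40165108  0.37823128 -1.6706455 ] [-0.12736409  0.01177467 -0.01617285] [ 0.52626145 -0.30179075  0.21845485]
```

View pics/lift.png

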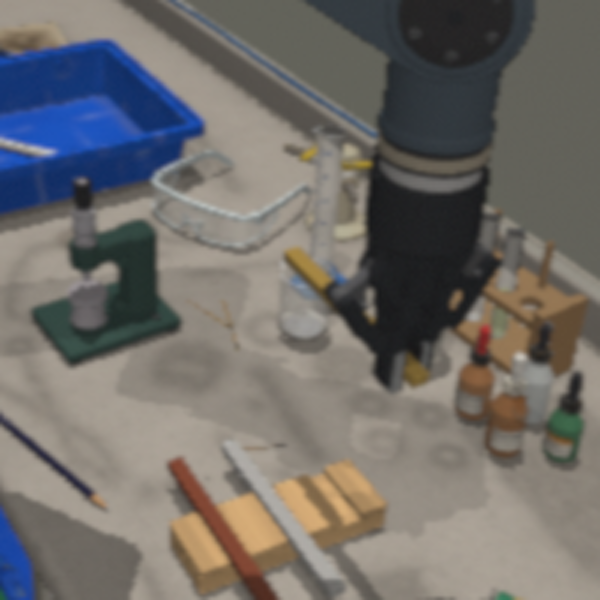

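Bar is held near its end, running from (288,252) to (425,380); others undisturbed. I'll compare its outline with the projected level-bar pose to measure droop.

```bash
python3 - <<'E'
from h import *
from scipy.optimize import least_squares
c=robot.read_camera("scene");o=robot.observe();t=o["tool_pos"]
h=cv2.cvtColor(c["img"],cv2.COLOR_RGB2HSV)
m=cv2.inRange(h,(14,110,60),(34,255,255));m[:190]=0;m[250:]=0;m[:,:290]=0;m[:,345:]=0
ys,xs=np.nonzero(m);
far=xs<322
print(len(xs),xs.min(),xs.max(),ys.min(),ys.max())
yaw=-.046
for tilt in(0,.03,.06,.1):
    Rb=R.from_euler("ZX",[yaw,-tilt]).as_matrix() # +y end down
    C=np.array([[x,y,z] for z in(-.005,.005) for x,y in((-.007,-.022),(.007,-.022),(.007,.158),(-.007,.158))])
    q=proj(c,(Rb@C.T).T+t-[0,0,.0066])
    M=np.zeros(m.shape,np.uint8);cv2.fillConvexPoly(M,cv2.convexHull(np.round(q*16).astype(np.int32)),1,shift=4)
    print(tilt,"outside",int(((m>0)&(M==0)).sum()),"far end mean rows", [round(np.nonzero(M[:,x])[0].mean(),2) if M[:,x].any() else None for x in(298,304,310)],[round(np.nonzero(m[:,x])[0].mean(),2) if m[:,x].any() else None for x in(298,304,310)], np.round(q.min(0),1))
E
```

```text
146 296 342 193 237
0 outside 0 far end mean rows [np.float64(196.0), np.float64(201.5), np.float64(207.5)] [np.float64(195.5), np.float64(201.0), None] [293.3 191.1]
0.03 outside 4 far end mean rows [np.float64(197.5), np.float64(203.0), np.float64(208.5)] [np.float64(195.5), np.float64(201.0), None] [293.2 192.7]
0.06 outside 19 far end mean rows [np.float64(199.0), np.float64(204.0), np.float64(209.5)] [np.float64(195.5), np.float64(201.0), None] [293.2 194.4]
0.1 outside 53 far end mean rows [np.float64(201.5), np.float64(206.0), np.float64(211.0)] [np.float64(195.5), np.float64(201.0), None] [293.2 196.6]
```

```bash
python3 - <<'E'
from h import *
sy=.037; S=np.array([.458,.097]); loc=lambda x,y:S+[np.cos(sy)*x-np.sin(sy)*y,np.sin(sy)*x+np.cos(sy)*y]
A=loc(-.06,-.068);B=loc(0,-.068)
robot.move_straight([*A,.24],down(sy),max_speed=.25)
robot.move_straight([*A,.09],max_speed=.2)
z=.0645
for _ in range(3):
    robot.move_straight([*A,z],max_speed=.05); robot.pause(.15); o=robot.observe(); z+=.0635-o["tool_pos"][2]
print(o["t"],o["tool_pos"],z)
robot.move_straight([*A,z],max_speed=.05)
hit=robot.move_straight([*B,z],max_speed=.06,force_limit=5);robot.pause(.15)
o=robot.observe();print(hit,o["t"],o["tool_pos"],B,o["force"],o["wrist_torque"])
c=robot.read_camera("scene");cv2.imwrite("pics/ins.png",cv2.resize(c["img"][130:250,180:300,::-1],None,fx=5,fy=5,interpolation=cv2.INTER_CUBIC))
E
```

```text
12.1583 [0.40055906 0.02682116 0.06344972] 0.06348576374218852
False 13.7083 [0.45997879 0.0291079  0.06345494] [0.46051543 0.02904654] [-1.04674398 -0.67009226 -2.66611839] [-0.13873252 -0.05103271  0.05951067]
```

View pics/ins.png

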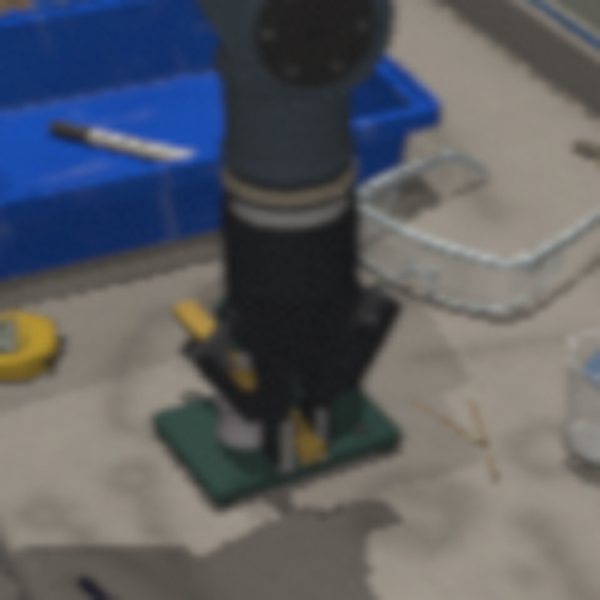

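The bar lies through the gap with the far end out at (190,315) and the near end in the fingers at (310,440). Lower, release, back off, check.

```bash
python3 - <<'E'
from h import *
o=robot.observe();p=o["tool_pos"]; sy=.037
hit=robot.move_straight([p[0],p[1],.0600],max_speed=.015,force_limit=2.5);o=robot.observe();print(hit,o["t"],o["tool_pos"],o["force"])
robot.gripper_to(.4);p=robot.observe()["tool_pos"]
robot.move_straight([p[0],p[1],.12],max_speed=.1)
robot.move_straight([p[0]-.01,p[1]-.04,.25],max_speed=.25)
# stage above the knob at q6=-2.75
q=np.array(robot.ik([.4585,.0970,.24],down(sy)));q[5]=-2.75
robot.goto_joints(q);robot.pause(.2);o=robot.observe();print(o["t"],o["tool_pos"],o["width"],np.round(o["q"],3))
for n,(r0,r1,c0,c1) in(("scene",(130,250,180,300)),("top",(150,250,170,290))):
    c=robot.read_camera(n);cv2.imwrite(f"pics/rel_{n}.png",cv2.resize(c["img"][r0:r1,c0:c1,::-1],None,fx=5,fy=5,interpolation=cv2.INTER_CUBIC))
E
```

```text
True 14.0083 [0.46039596 0.02893217 0.06089438] [-1.37990685e-03 -1.64453106e-02  4.32563996e+00]
18.075 [0.45851877 0.09689558 0.23999445] 0.39769426844371963 [-0.031  0.343  1.832 -0.     0.967 -2.75 ]
```

View pics/rel_scene.png

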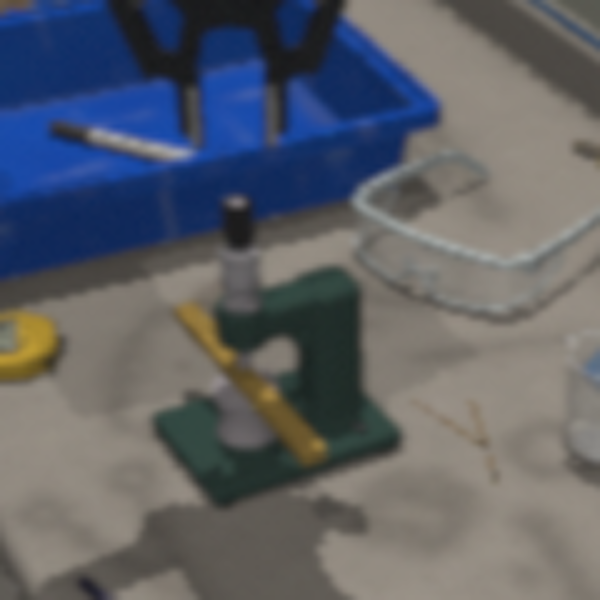

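The bar lies level across the anvil, under the spindle, from (180,310) to (318,452). Now descend on the knob and grip.

```bash
python3 - <<'E'
from h import *
def pr(s):
    o=robot.observe();print(s,round(o["t"],2),np.round(o["tool_pos"],4),"F",np.round(o["force"],2),"T",np.round(o["wrist_torque"],3),"w",round(o["width"],3),"g",round(float(o["gripper_force"]),1))
p=robot.observe()["tool_pos"]
hit=robot.move_straight([.4585,.0970,.1805],max_speed=.08,force_limit=5);robot.pause(.2);print(hit);pr("down")
robot.gripper_to(.26);pr("near");
robot.gripper_to(0);robot.pause(.1);pr("grip")
E
```

```text
False
down 19.27 [0.4588 0.097  0.181 ] F [0.33 0.   0.5 ] T [ 0.032 -0.033  0.018] w 0.396 g 0.0
near 19.54 [0.4585 0.097  0.1806] F [ 0.31 -0.54 -0.42] T [-0.001  0.025  0.016] w 0.26 g 0.0
grip 19.86 [0.4585 0.0971 0.1808] F [-0.64 -0.35  5.43] T [ 0.076  0.262 -0.003] w 0.182 g 58.6
```

```bash
cat >> h.py <<'E'
def fb(n=4):
    F=[];T=[]
    for _ in range(n): o=robot.observe();F.append(o["force"]);T.append(o["wrist_torque"]);robot.pause(.02)
    return o,np.mean(F,0),np.mean(T,0)
E
python3 - <<'E'
from h import *
cmd=np.array([.4585,.0970,.1805]);yaw=-.031+2.75
for dz in(.0003,.0003):
    cmd[2]+=dz;robot.move_straight(cmd,down(yaw),max_speed=.02);o,F,T=fb();print(round(o["t"],2),np.round(cmd,4),np.round(o["tool_pos"],4),np.round(F,2),np.round(T,3))
for i in range(4):
    yaw-=.1;cmd[2]-=.000159
    robot.move_straight(cmd,down(yaw),max_speed=.02);o,F,T=fb();print(round(o["t"],2),np.round(cmd,4),np.round(o["tool_pos"],4),round(o["q"][5],3),np.round(F,2),np.round(T,3))
np.save("st.npy",[*cmd,yaw])
E
```

```text
20.16 [0.4585 0.097  0.1808] [0.4584 0.097  0.1808] [-0.91  0.62  3.18] [ 0.094  0.168 -0.001]
20.48 [0.4585 0.097  0.1811] [0.4584 0.097  0.1808] [-0.49  0.24 -0.78] [ 0.093  0.05  -0.015]
20.79 [0.4585 0.097  0.1809] [0.4583 0.097  0.1808] -2.652 [-0.66  0.49 -1.06] [0.121 0.095 0.023]
21.11 [0.4585 0.097  0.1808] [0.4582 0.0971 0.1806] -2.553 [-1.28  1.08 -1.39] [0.202 0.164 0.03 ]
21.43 [0.4585 0.097  0.1806] [0.4582 0.0971 0.1805] -2.453 [-1.35  1.74 -1.62] [0.285 0.222 0.009]
21.74 [0.4585 0.097  0.1805] [0.4581 0.0971 0.1803] -2.353 [-1.63  2.   -1.35] [0.365 0.308 0.006]
```

```bash
python3 - <<'E'
from h import *
*cmd,yaw=np.load("st.npy");cmd=np.array(cmd);H=[]
for i in range(34):
    yaw-=.1;cmd[2]-=.000159
    robot.move_straight(cmd,down(yaw),max_speed=.02);o,F,T=fb(3)
    print(i,round(o["t"],2),np.round(cmd*1e3,2),round(o["tool_pos"][2]*1e3,2),round(o["q"][5],2),np.round(F,2),np.round(T,3))
    cmd[:2]+=np.clip(.00006*F[:2],-.0002,.0002);cmd[2]+=np.clip(.00005*F[2],-.0002,.0002)
    H.append(F[2])
    if len(H)>2 and (np.mean(H[-3:])>1.8 or F[2]>4.5):print("contact?");break
np.save("st.npy",[*cmd,yaw])
E
```

```text
0 22.04 [458.5  97.  180.3] 180.16 -2.25 [-2.19  2.57 -2.05] [0.499 0.389 0.028]
1 22.34 [458.37  97.15 180.04] 180.01 -2.15 [-2.55  2.86 -1.78] [ 0.532  0.461 -0.004]
2 22.64 [458.22  97.33 179.8 ] 179.81 -2.05 [-2.84  3.29 -0.67] [0.536 0.488 0.028]
3 22.94 [458.05  97.52 179.6 ] 179.66 -1.95 [-2.6   2.86  0.17] [0.494 0.507 0.021]
4 23.24 [457.89  97.69 179.45] 179.49 -1.85 [-2.46  2.14 -0.02] [0.404 0.474 0.002]
5 23.54 [457.74  97.82 179.29] 179.34 -1.75 [-2.39  2.23 -0.55] [0.446 0.436 0.025]
6 23.84 [457.6   97.96 179.11] 179.17 -1.65 [-1.85  1.52  0.25] [0.418 0.377 0.019]
7 24.14 [457.49  98.05 178.96] 179.02 -1.55 [-1.78  1.87 -0.13] [0.405 0.312 0.015]
8 24.44 [457.38  98.16 178.79] 178.88 -1.45 [-1.25  2.04 -0.67] [0.394 0.182 0.004]
9 24.74 [457.31  98.28 178.6 ] 178.7 -1.35 [-1.36  1.97 -0.26] [ 0.375  0.161 -0.   ]
10 25.04 [457.22  98.4  178.43] 178.53 -1.25 [-0.14  2.28 -0.25] [0.339 0.039 0.012]
11 25.34 [457.22  98.54 178.26] 178.39 -1.15 [-0.24  2.19 -0.24] [ 0.369  0.    -0.011]
12 25.64 [457.2   98.67 178.09] 178.21 -1.05 [ 0.63  1.79 -0.12] [ 0.323 -0.066  0.00
[... 339 characters left out ...]
.038]
17 27.14 [457.56  99.16 177.36] 177.43 -0.55 [ 2.05  1.88 -0.27] [ 0.295 -0.39   0.03 ]
18 27.44 [457.68  99.28 177.19] 177.25 -0.45 [ 2.5  1.4 -0. ] [ 0.269 -0.423  0.02 ]
19 27.74 [457.83  99.36 177.03] 177.1 -0.35 [ 2.43  1.19 -0.16] [ 0.238 -0.428 -0.008]
20 28.04 [457.98  99.43 176.86] 176.94 -0.25 [1.99 0.58 0.54] [ 0.152 -0.458 -0.006]
21 28.34 [458.1   99.47 176.73] 176.77 -0.15 [2.81 1.22 0.38] [ 0.148 -0.498  0.004]
22 28.64 [458.26  99.54 176.59] 176.68 -0.05 [2.52 0.37 2.14] [ 0.109 -0.48   0.016]
23 28.94 [458.41  99.56 176.54] 176.59 0.05 [2.86 0.07 1.48] [ 0.029 -0.45   0.037]
24 29.24 [458.59  99.57 176.45] 176.54 0.15 [ 2.72 -0.09  2.19] [-0.007 -0.419  0.059]
contact?
```

```bash
python3 - <<'E'
from h import *
*cmd,yaw=np.load("st.npy");cmd=np.array(cmd)
for i in range(8):
    yaw-=.1
    robot.move_straight(cmd,down(yaw),max_speed=.02);o,F,T=fb(3)
    print(i,round(o["t"],2),np.round(cmd*1e3,2),round(o["tool_pos"][2]*1e3,2),round(o["q"][5],2),np.round(F,2),np.round(T,3))
    cmd[:2]+=np.clip(.00006*F[:2],-.0002,.0002);cmd[2]+=np.clip(.00005*F[2],-.0001,.0001)
np.save("st.npy",[*cmd,yaw])
E
```

```text
0 29.54 [458.75  99.56 176.56] 176.57 0.25 [ 2.55 -0.73  1.85] [-0.033 -0.46   0.017]
1 29.84 [458.9   99.52 176.65] 176.57 0.35 [ 3.23 -0.38  0.39] [-0.03  -0.475  0.024]
2 30.14 [459.1   99.5  176.67] 176.58 0.45 [ 2.45 -0.69 -0.  ] [-0.1   -0.507  0.048]
3 30.44 [459.24  99.45 176.67] 176.6 0.55 [ 2.76 -0.71 -0.55] [-0.132 -0.449  0.073]
4 30.74 [459.41  99.41 176.65] 176.6 0.65 [ 2.08 -0.73  0.52] [-0.148 -0.44   0.031]
5 31.04 [459.53  99.37 176.67] 176.57 0.75 [ 1.98 -0.88 -0.51] [-0.221 -0.401  0.046]
6 31.34 [459.65  99.32 176.65] 176.59 0.85 [ 1.83 -1.46 -0.57] [-0.252 -0.34   0.026]
7 31.64 [459.76  99.23 176.62] 176.59 0.95 [ 1.19 -1.61  0.09] [-0.24  -0.313  0.026]
```

Over the last 0.8 rad of turning the knob stayed at the same height with about zero axial force and the torque at ratchet level, so the ratchet is slipping against the bar. Release and check.

```bash
python3 - <<'E'
from h import *
robot.gripper_to(.45);p=robot.observe()["tool_pos"]
robot.move_straight([p[0],p[1],.27],max_speed=.12)
q=list(robot.observe()["q"]);q[0]-=.5;q[5]=0;robot.goto_joints(q);robot.pause(.2)
o=robot.observe();print(o["t"],o["force"],o["tool_pos"])
a,b=robot.read_camera("scene")["img"][130:250,180:300],robot.read_camera("top")["img"][150:270,170:290]
cv2.imwrite("pics/end.png",cv2.resize(np.hstack([a,b])[:,:,::-1],None,fx=3.3,fy=3.3,interpolation=cv2.INTER_CUBIC))
E
```

```text
34.0583 [-0.84356815  0.23732059 -0.58209361] [ 0.45022883 -0.13137307  0.26934152]
```

View pics/end.png

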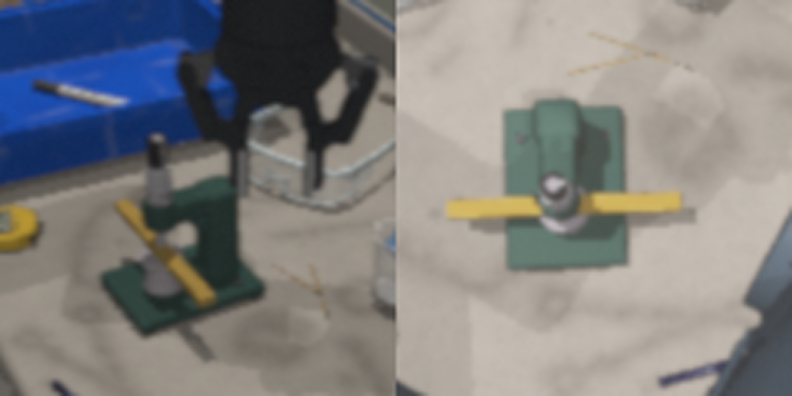

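The bar lies centred across the anvil, from (447,209) to (681,201) in the top half, with the spindle down on it. The gripper is clear of everything.

```bash
python3 -c "
from bench import robot
print(robot.sign_off())"
```

```text
the job is handed in; nothing more can be done
None
```

The brass bar is clamped flat across the anvil and the job is handed in; from the knob's height and torque, the ratchet slipped about 0.8–1 rad. The other bars, beaker and stop clock were not touched.

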